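# Close the hostel keep box with its tapered dovetail lid

### The arm

A 6-joint arm with a two-finger parallel gripper is mounted at the origin on the work surface. World frame = base frame: x ahead of the robot, y to its left, z up, the work surface at z = 0. Lengths are in mm, angles in rad, forces in N, time in s.
With the tool pointing down it reaches from about 350 to 775 mm from the base axis. Payload 7.3 kg.
Tool frame: the origin (TCP) lies midway between the tips of the shut fingers; the grasp point (between the pads) lies 19 mm behind it; z points along the fingers, y is the line along which they close (so a half turn about z gives the same grasp; the last joint's range is limited). The gripper opens to 92 mm and grips with 3 to 60 N. Pads are 19 mm wide; open, the fingers measure 130 mm over their backs; the gripper's body (75 mm by 190 mm) begins 47 mm behind the grasp point.
Start: joints at [-1.355, 0.342, 1.524, -0, 1.275, -0.146], TCP at [185.851, -491.024, 226.741] pointing down, gripper open.
Joint ranges: [-2.53, 2.53], [-0.77, 2.02], [0.04, 2.7], [-1, 4.14], [0.28, 2.66], [-3.11, 3.11]. Speed limits (rad/s): [2.57, 2.57, 3.14, 3.14, 3.14, 3.14].

### API

Orientations are given as [roll, pitch, yaw] about the fixed x, y, z axes, in that order (R = Rz(yaw) Ry(pitch) Rx(roll)).
In Python, from plant import readout, vision, order, models gives the robot as it stands. The module is installed in compiled form; this text tells all that it offers.
- The arm moves only by the tool step_arm, never from a script. Its argument "series" is text: rows parted by semicolons, each of 7 numbers parted by spaces: the gripper's target within -1 to 1 (shut at 1, half-way at 0, fully open at -1), then the shift along the tool's x, y, z each as a share of 80 mm, from -1 to 1, then the turn, a rotation vector about the tool's x, y, z each as a share of 2 pi rad, from -1 to 1. In form: jaw x y z ax ay az; .... A call has 1 to 20 rows; each row is the pose to reach, as a shift and turn from the pose commanded when the call began, along the tool's axes at that moment, turning the shorter way round; what a row does not reach only later rows make up. A row lasts 1/10 s, in which the tool goes at most 50 mm and 8.59 degrees, less where a joint would pass 70% of its speed; a pose out of reach is approached as far as the arm can. A call with a number of a shift or a turn outside -1 to 1 is refused whole. A call with a gripper value outside its range is refused whole. The fingers move at their own pace and stop on an object; the grip force is fixed at half the most. Time passes only in rows, so rows that repeat a pose let the fingers close. It gives the time, the measured TCP pose, the force, the opening and the grip force at its end, in the units of the state.
- readout.get_obs(): the state, without advancing time (a new reading comes with each control period).
- vision.capture(name): name is "scene" or "top"; returns a dict with "frame" (384x512x3 uint8, red, green, blue), "depth" (384x512 float32, mm along the optical axis (not along the pixel's ray), 0 where there is no reading), "fovy" (degrees; the focal length in pixels is half the picture's height over the tangent of half this angle, whatever the lens; pixels are square), "cx", "cy" (the principal point, pixels), "rvec" (rotation vector, rad) and "tvec" (3), from world to camera coordinates, as OpenCV has them. Camera axes: x right, y down, z forward; pixel columns grow to the right and rows downward; lengths in mm; the calibration is good to about 2 mm. A picture is of the moment at which its call begins.
- order.close_job(): hands the job in; it is judged then, once.
Trained networks look in a picture, given as the dict that the camera call returned (one of the last four; its "shot" number tells which), for a name from the list of things; names that differ only in an ending like _2 or _b are one class to them, and where a whole thing is asked for, a point or a joint stands for the part that bears it (a point fixed in the world has none). Each returns a list of dicts, best first, with "p" (0 to 1); they miss things now and then, are a little off and sometimes report something else, mostly with a low value. They report only what shows in the picture. A call takes as long as a camera call. They do not tell look-alikes from the thing itself.
- models.look_for(picture, thing): "position" ([column, row] in pixels, amid what is visible of it).
- models.pinpoint(picture, thing): "position" ([column, row] in pixels: a listed point, or the origin of a listed thing).
The state is a dict: "time": time; "joint_positions": joint angles; "dq": joint speeds; "tau": joint torques, N m; "tool_pos": TCP position; "tcp_rot": TCP orientation; "contact_force": force on the tool from outside, world axes, zero at the start; "moment": the same for the moment, N m; "grip_width": finger opening in mm; "finger_force": force on a finger pad.
Only numpy, scipy, OpenCV 4.12 (cv2) and the standard library are available. Lean on these libraries where they do the work, as an engineer would, in place of code of your own. Each camera call takes 0.05 s, during which the arm holds its last target. There are 200 camera calls.

### The job

Pick up the loose wooden lid by its block handle, lay its narrow end into the wide mouth of the cream keep box's tapered dovetail way, and slide it under the shelf until it wedges tight and is fully home. Then let go of it. Do not bump the shelf, and leave the soap box, mug, flask and tin standing where they are.

Things in the scene. Friction and masses are not known exactly. Their poses are not given: they have to be found in the camera images.
- lid: Loose wooden dovetail lid, 130 mm long (own x), 14 mm thick, 0.2 kg, flat on the table to one side of the box, handle up. Origin: centre of underside; x points to its narrow end, z up. Underside 106 mm wide at x=-65, 90 at the middle, 74 at x=+65 (7 deg per side). Long edges bevelled 20 deg: top 5 mm narrower per side than underside.
- lid_grip (a point): Grip point in the lid's dark block handle: at x=-40, y=0, 42 mm above the lid's underside, axes as the lid's. The handle is 30 mm long (x), 24 mm wide (y), from 14 to 54 mm above the lid's underside, so this point is 28 mm above the lid's top and 12 mm below the handle's top.
- keepbox: Cream box fixed to the table, open on top, place and yaw vary. Origin: table level under the middle of the closed lid; x along the way to its narrow end, away from the robot. Box x=-110 (wide open mouth) to +65 mm, 150 mm wide. The lid runs on ledges 55 mm up (|y|>30 mm) between rails with tops 69 mm up (level with the lid's top), leaning in 20 deg, closing in 7 deg per side.
- way_home (a point): Where the lid's origin lies when home: on the way's centre line, 55 mm above the table; axes as the keepbox's. Here the lid just touches both rails, its narrow end level with the box's far end. No other stop. A push of about 20 N wedges it: the rails then squeeze it, and friction holds it. Held 1 mm above the ledges it jams 3 mm early and loosens when let go: let it settle on them first.
- way_entry (a point): On the ledges, 70 mm short of way_home (x=-70 mm of the keepbox). With its origin here, or 55 to 90 mm short of home, and its x along the box's, the lid can be lowered in flat from above (3 mm to spare per side here). Nearer home the leaning rails stop it; it must slide in under them. Keep midway between the rails: rubbing hard along one only, it sticks a few mm short.
- shelf: Cream shelf board on two posts, fixed over the box, same origin and axes as the keepbox: x=-48 (front edge) to +12 mm, 300 mm wide, underside 212, top 230 mm above the table; posts 18 mm thick at y=+-141, x=-30 to +10. When the lid is home its handle (centre at x=-40) is under the front edge; a gripper pointing straight down hits it: lean the tool back towards the mouth by 30 to 40 deg.
- soapbox: Bystander: closed blue soap box 110 x 75 x 36 mm lying on the other side of the keep box from the lid; origin at the centre of its underside.
- mug: Bystander: white mug, 76 mm across, 85 mm high; origin at the centre of its foot.
- flask: Bystander: green bottle, 66 mm across, 170 mm high; origin at the centre of its foot.
- tin: Bystander: steel tin, 48 mm across, 60 mm high, standing on the shelf board; origin at the centre of its foot.
Mind the look-alikes: they are no part of the job. What is shaped like the lid but pink or purple is not meant.

How it is judged (in metres and radians):
On the way:
1. the lid lies flat in the mouth of the way, between the rails, 25 to 105 mm short of home (x of lid in the frame of way_home between -0.105 and -0.025 m and y of lid in the frame of way_home between -0.012 and 0.012 m and z of lid in the frame of way_home between -0.004 and 0.005 m), for 0.1 s.
At the end, for the whole second after the job is handed in: The lid lies flat in the way, released and at rest, at most 3 mm short of (or 5 mm past) the home point, 2.5 mm off it sideways or in height, turned or tipped by less than 2 degrees, and wedged: the box bears on it with over 4.5 N in all (its weight alone gives 2 to 3 N) (x of lid in the frame of way_home between -0.003 and 0.005 m and y of lid in the frame of way_home between -0.0025 and 0.0025 m and z of lid in the frame of way_home between -0.0025 and 0.0025 m and angle between the x axis of lid and the x axis of keepbox, either way round below 0.035 rad and angle between lid's own z axis and vertical below 0.035 rad and linear speed of lid below 0.01 m/s and contact force between lid and keepbox above 4.5 N); the robot touches nothing.
It fails at once if the robot presses on the shelf with more than 10 N (contact force between any of the arm, the fingers and shelf above 10 N).
It fails at once if the lid strikes the shelf with more than 10 N (contact force between lid and shelf above 10 N).
It fails at once if a bystander is moved more than 30 mm or tipped (distance of any of soapbox, mug, flask, tin from where it was at the start of the episode above 0.03 m or angle between any of mug, flask, tin, soapbox's own z axis and vertical above 0.5 rad).
It also fails if it takes over 58 s, if anything falls off the work surface, if the arm or the gripper's body presses on something with over 40 N, if the wrist force passes 120 N, or if a joint passes its speed limit or range.

## Working session

There is one attempt and no reset: what is moved stays moved. The work goes in short steps, Python scripts to look and compute and a tool call to move; the robot and the scene stay as the last step left them, time stands still between calls to the robot, and variables do not carry over. Pictures are saved under pics/ and viewed, at most 10 in all, crops included, and the job is handed in when it is done.

Besides the shell and the picture viewer there is one more tool, called after "Call:" as name(argument=value, ...) on one line, values as JSON. step_arm: Moves the arm, as the interface text tells. Shift numbers are shares of 80 mm and turn numbers shares of 2 pi rad, none past 1 either way. Its arguments: {"type":"object","properties":{"series":{"type":"string"}},"required":["series"]}

```bash
mkdir -p pics
cat > h.py <<'E'
import numpy as np, cv2
from scipy.spatial.transform import Rotation as R
from plant import readout, vision, order, models
def cam(d):
    f=d["frame"].shape[0]/2/np.tan(np.radians(d["fovy"])/2)
    return f,R.from_rotvec(np.ravel(d["rvec"])).as_matrix(),np.ravel(d["tvec"])
def cloud(d):
    f,M,t=cam(d); v,u=np.indices(d["depth"].shape); z=d["depth"]
    P=np.stack([(u-d["cx"])/f*z,(v-d["cy"])/f*z,z],-1)
    return (P-t)@M   # world
def atz(d,px,h):
    f,M,t=cam(d); r=np.array([(px[0]-d["cx"])/f,(px[1]-d["cy"])/f,1])@M; c=-t@M
    return c+r*(h-c[2])/r[2]
E
python3 - <<'E'
from h import *
print(readout.get_obs())
for n in("scene","top"):
    d=vision.capture(n); cv2.imwrite(f"pics/{n}1.png",d["frame"][...,::-1]); np.savez(f"{n}1.npz",**d)
    f,M,t=cam(d); print(n,"campos",-t@M,"axis",M[2])
    C=cloud(d)
    for k,h in(("lid",0),("lid_grip",42),("keepbox",0),("way_home",55),("way_entry",55),("shelf",230),("soapbox",0),("mug",0),("flask",0),("tin",230)):
        for q in models.pinpoint(d,k)[:3]:
            print(k,round(q["p"],2),np.round(q["position"]),np.round(atz(d,q["position"],h)))
E
```

```text
{'time': 0.0, 'joint_positions': array([-1.35500227e+00,  3.42737160e-01,  1.52502711e+00,  8.34395914e-06,
        1.27535578e+00, -1.46024169e-01]), 'dq': array([ 0.00036878,  0.00063045, -0.00173125,  0.00048739,  0.00152428,
        0.00098278]), 'tau': array([-5.09159254e-04, -4.31247103e+01, -2.44223571e+01,  7.17753265e-02,
        5.59368299e-02, -1.26275868e-04]), 'tool_pos': array([ 185.76217018, -490.61111727,  226.03392928]), 'tcp_rot': array([-3.14008267e+00, -2.30139719e-04,  3.61815612e-01]), 'contact_force': array([ 0.47136825,  0.27881479, -1.02660446]), 'moment': array([ 0.00540822,  0.01596032, -0.0130535 ]), 'finger_force': 0.0, 'grip_width': 91.8787049096591}
scene campos [1369.66643814  212.7215893  1090.44054122] axis [-0.67228757 -0.09960457 -0.73355869]
lid 0.92 [369. 187.] [291. 415.   0.]
lid 0.84 [339. 229.] [476. 321.   0.]
lid 0.72 [395. 232.] [468. 486.   0.]
lid_grip 0.97 [378. 178.] [292. 437.  42.]
lid_grip 0.9 [340. 208.] [429. 320.  42.]
lid_grip 0.79 [412. 236.] [511. 523.  42.]
keepbox 0.7 [210. 254.] [613. -40.   0.]
way_home 0.87 [213. 246.] [6
[... 239 characters left out ...]
2.] [ 821. -204.  230.]
top campos [ 255.25992958   69.0644834  1586.71524417] axis [ 0.15876616  0.00340936 -0.98731033]
lid 0.97 [154. 252.] [301. 409.   0.]
lid 0.92 [135. 204.] [479. 482.   0.]
lid 0.87 [182. 207.] [464. 307.   0.]
lid_grip 0.96 [180. 213.] [438. 309.  42.]
lid_grip 0.82 [142. 254.] [292. 440.  42.]
lid_grip 0.44 [349. 190.] [ 511. -304.   42.]
keepbox 0.64 [275. 164.] [623. -40.   0.]
way_home 0.92 [276. 163.] [611. -40.  55.]
way_entry 0.98 [279. 180.] [550. -50.  55.]
soapbox 0.98 [352. 194.] [ 504. -324.    0.]
mug 0.79 [349. 144.] [ 692. -324.    0.]
flask 0.68 [178. 149.] [685. 325.   0.]
flask 0.32 [181. 208.] [461. 310.   0.]
tin 0.55 [265. 156.] [596.   5. 230.]
```

Run:
```python
import cv2
a=cv2.imread("pics/scene1.png")[120:340,70:470]; b=cv2.imread("pics/top1.png")[110:300,100:400]
cv2.imwrite("pics/s1c.png",cv2.resize(a,None,fx=2,fy=2,interpolation=3)); cv2.imwrite("pics/t1c.png",cv2.resize(b,None,fx=2.6,fy=2.6,interpolation=3))
```

```text
(no output)
```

View pics/s1c.png

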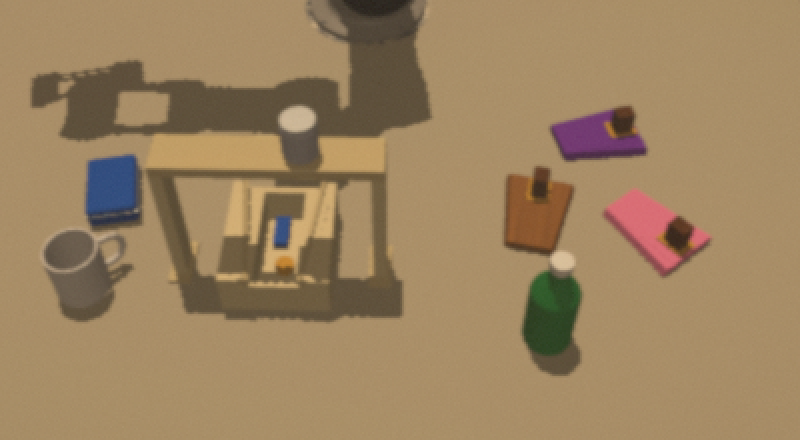

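View pics/t1c.png

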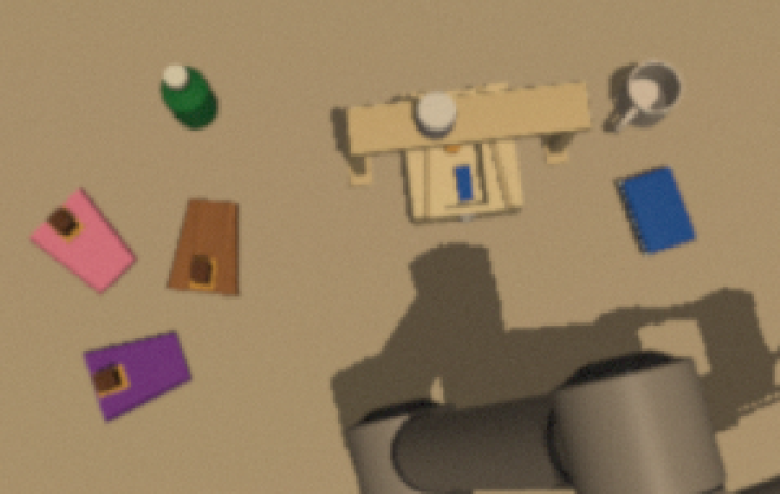

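The pictures show the brown lid at about (180,205) in the top view, with its narrow end ahead. The purple and pink ones are decoys. The box and shelf are at about (276,165). Next I fit their poses precisely.

```bash
cat > fit.py <<'E'
from h import *
from scipy.optimize import minimize
def proj(d,P):
    f,M,t=cam(d); Q=np.asarray(P)@M.T+t
    return np.c_[f*Q[:,0]/Q[:,2]+d["cx"],f*Q[:,1]/Q[:,2]+d["cy"]]
LB=np.array([[-65,-53],[-65,53],[65,37],[65,-37]]);LT=np.array([[-65,-48],[-65,48],[65,32],[65,-32]])
LID=np.vstack([np.c_[LB,[0]*4],np.c_[LT,[14]*4]])
HAN=np.array([[x,y,z] for x in(-55,-25) for y in(-12,12) for z in(14,54)])
def box(a,b,c,e,f,g): return np.array([[x,y,z] for x in(a,b) for y in(c,e) for z in(f,g)])
S=6
def sil(d,parts,p,z0,roi):
    c,s=np.cos(p[2]),np.sin(p[2]); Rz=np.array([[c,-s,0],[s,c,0],[0,0,1]]); u0,v0,u1,v1=roi
    m=np.zeros(((v1-v0)*S,(u1-u0)*S),np.uint8)
    for q in parts:
        uv=(proj(d,q@Rz.T+[p[0],p[1],z0])-[u0,v0]+.5)*S-.5
        cv2.fillConvexPoly(m,cv2.convexHull(np.round(uv*16).astype(np.int32)),255,shift=4)
    return cv2.resize(m,(u1-u0,v1-v0),interpolation=cv2.INTER_AREA)/255.
def fit(d,parts,mask,p0,z0,roi,w=None):
    u0,v0,u1,v1=roi; T=mask[v0:v1,u0:u1].astype(float); w=1 if w is None else w[v0:v1,u0:u1]
    g=lambda p:(w*(sil(d,parts,p,z0,roi)-T)**2).sum()
    sx=np.array([p0,p0+[8,0,0],p0+[0,8,0],p0+[0,0,.08]])
    r=minimize(g,p0,method="Nelder-Mead",options=dict(initial_simplex=sx,xatol=.01,fatol=.01,maxiter=300))
    return r.x,r.fun,T.sum()
E
cat > m.py <<'E'
from fit import *
for n in("top","scene"):
    d=dict(np.load(f"{n}1.npz")); F=d["frame"].astype(float); C=cloud(d)
    r,g,b=F[...,0],F[...,1],F[...,2]; hsv=cv2.cvtColor(d["frame"],cv2.COLOR_RGB2HSV)
    X=C[...,:2]; near=(np.hypot(X[...,0]-465,X[...,1]-312)<95)
    # lid: much darker/redder than the table, or raised
    m=near&(((hsv[...,2]<130)|(C[...,2]>9)) )&(hsv[...,1]>60)
    m=near&(C[...,2]>7)
    vv,uu=np.nonzero(m); roi=(uu.min()-6,vv.min()-6,uu.max()+7,vv.max()+7)
    brown=near&(r/(b+1)>1.9)&(hsv[...,2]<150)|(near&(hsv[...,2]<75))
    print(n,"table col",F[near&(C[...,2]<4)].mean(0).round(),"lid col",F[m&(C[...,2]<17)].mean(0).round(),m.sum(),brown.sum(),"lid z",np.median(C[...,2][m&(C[...,2]<20)]).round(1),"table z",np.median(C[...,2][near&(C[...,2]<5)]).round(1))
    for mk in(m,brown): print("  lid",*[np.round(q,3) for q in fit(d,[LID,HAN],mk,np.array([465,312,0.]),0,roi)])
    zz=C[...,2]; reg=(X[...,0]>480)&(X[...,0]<720)&(abs(X[...,1]+30)<190)
    sh=reg&(zz>222)&(zz<238)
    P=C[sh]; c,sz,a=cv2.minAreaRect(P[:,:2].astype(np.float32)); print("  shelf rect",np.round(c,1),np.round(sz,1),round(a,2),"z",np.median(P[:,2]).round(1),sh.sum())
    ra=reg&(zz>65)&(zz<73); P=C[ra]; c,sz,a=cv2.minAreaRect(P[:,:2].astype(np.float32)); print("  rails rect",np.round(c,1),np.round(sz,1),round(a,2),"z",np.median(P[:,2]).round(1),ra.sum())
    # shelf silhouette fit: raised mask z>200, ignoring the tin
    mk=reg&(zz>205)&(zz<238); tin=cv2.dilate((reg&(zz>240)).astype(np.uint8),np.ones((5,5)))>0
    vv,uu=np.nonzero(mk); roi=(uu.min()-6,vv.min()-6,uu.max()+7,vv.max()+7)
    top=np.array([[x,y,230] for x in(-48,12) for y in(-150,150)]); full=box(-48,12,-150,150,212,230)
    mt=cv2.morphologyEx(sh.astype(np.uint8),cv2.MORPH_OPEN,np.ones((2,2)))>0
    print("  shelf top fit",*[np.round(q,3) for q in fit(d,[full],mk,np.array([617,-40,-.1]),0,roi,(~tin).astype(float))])
E
python3 m.py
```

```text
top table col [164. 139. 104.] lid col [136.  91.  53.] 874 761 lid z 13.8 table z 0.2
  lid [ 4.74553e+02  3.15672e+02 -1.19000e-01] 112.926 874.0
  lid [ 4.73632e+02  3.15058e+02 -1.19000e-01] 85.914 761.0
  shelf rect [598.6 -41.5] [ 62.9 299.3] 5.53 z 230.7 1509
  rails rect [594.2 -42.8] [176.  274.1] 5.06 z 69.2 358
  shelf top fit [ 6.16764e+02 -3.99240e+01  9.60000e-02] 36.801 1553.0
scene table col [165. 138. 100.] lid col [134.  86.  47.] 1069 1066 lid z 13.0 table z -0.5
  lid [ 4.70341e+02  3.14436e+02 -1.17000e-01] 101.632 1069.0
  lid [ 4.72885e+02  3.14903e+02 -1.19000e-01] 104.451 1066.0
  shelf rect [600.2 -42.3] [ 65.6 299.5] 5.26 z 229.4 2053
  rails rect [595.2 -42.5] [180.  298.5] 4.88 z 68.2 1146
  shelf top fit [ 6.1658e+02 -4.0433e+01  9.4000e-02] 92.765 2366.0
```

```bash
cat > plan.py <<'E'
from h import *
import sys, json
def tool(yaw,lean): # z leans forward-down
    return R.from_euler("z",yaw)*R.from_euler("y",-lean)*R.from_euler("x",np.pi)
def load():
    j=json.load(open("cmd.json")); return np.array(j[0]),R.from_quat(j[1])
def save(p,q): json.dump([list(p),list(q.as_quat())],open("cmd.json","w"))
def rel(p,q,P,Q):
    s=q.inv().apply(P-p)/80; t=(q.inv()*Q).as_rotvec()/2/np.pi
    return np.round(s,3),np.round(t,4)
def plan(wps,jaw,mm=40,deg=7,pad=1):
    p,q=load()
    for P,Q in wps:
        P=np.array(P,float)
        while True:
            d=P-p; a=(q.inv()*Q).as_rotvec(); L=max(np.linalg.norm(d)/mm,np.degrees(np.linalg.norm(a))/deg)
            if L<.02: break
            k=min(1,78/max(1e-9,abs(q.inv().apply(d)).max()))
            s,t=rel(p,q,p+k*d,q*R.from_rotvec(k*a)); n=int(np.ceil(k*L))
            rows=[(s*i/n,t*i/n) for i in range(1,n+1)]+[(s,t)]*(pad if k==1 else 0)
            print("; ".join(f"{jaw:g} "+" ".join(f"{v:.3f}" for v in r[0])+" "+" ".join(f"{v:.4f}" for v in r[1]) for r in rows))
            s,t=np.round(s,3),np.round(t,4)
            p=p+q.apply(s*80); q=q*R.from_rotvec(t*2*np.pi)
            if k==1: break
    save(p,q); print("end",p.round(1),q.as_euler("xyz").round(3))
E
python3 - <<'E'
from plan import *
save([185.851,-491.024,226.741],tool(.3618,0))
Q=tool(-.119,np.radians(35))
print(Q.as_euler("xyz"))
plan([([370,-190,260],tool(.2,0)),([415,0,260],tool(.1,0)),([443.3+.8,318.4,120],Q)],-1)
E
```

```text
[ 3.14159265 -0.61086524 -0.119     ]
-1 0.325 -0.252 -0.039 0.0000 -0.0000 0.0024; -1 0.650 -0.505 -0.077 0.0000 -0.0000 0.0048; -1 0.975 -0.757 -0.116 0.0000 -0.0000 0.0072
-1 0.325 -0.277 -0.040 -0.0000 -0.0000 0.0025; -1 0.650 -0.553 -0.081 -0.0000 -0.0000 0.0050; -1 0.975 -0.830 -0.121 -0.0000 -0.0000 0.0075
-1 0.325 -0.304 -0.042 -0.0000 -0.0000 0.0026; -1 0.650 -0.608 -0.084 -0.0000 -0.0000 0.0052; -1 0.975 -0.912 -0.126 -0.0000 -0.0000 0.0078
-1 0.195 -0.202 -0.026 -0.0000 -0.0000 0.0016; -1 0.390 -0.403 -0.053 -0.0000 -0.0000 0.0033; -1 0.390 -0.403 -0.053 -0.0000 -0.0000 0.0033
-1 0.150 -0.325 0.000 -0.0000 -0.0000 0.0023; -1 0.300 -0.650 0.000 -0.0000 -0.0000 0.0047; -1 0.450 -0.975 0.000 -0.0000 -0.0000 0.0070
-1 0.133 -0.325 0.000 -0.0000 -0.0000 0.0023; -1 0.266 -0.650 0.000 -0.0000 -0.0000 0.0045; -1 0.399 -0.975 0.000 -0.0000 -0.0000 0.0068
-1 0.106 -0.295 0.000 -0.0000 -0.0000 0.0021; -1 0.106 -0.295 0.000 -0.0000 -0.0000 0.0021
-1 0.063 -0.325 0.145 -0.0009 0.0080 0.0028; -1 0.125 -0.650 0.290 -0.0017 0.0161 0.0056; -1 0.188 -0.975 0.435 -0.0026 0.0241 0.0084
-1 0.023 -0.325 0.144 -0.0009 0.0079 0.0028; -1 0.046 -0.650 0.288 -0.0017 0.0158 0.0055; -1 0.069 -0.975 0.432 -0.0026 0.0237 0.0083
-1 -0.015 -0.325 0.138 -0.0009 0.0078 0.0027; -1 -0.030 -0.650 0.277 -0.0017 0.0157 0.0055; -1 -0.045 -0.975 0.415 -0.0026 0.0235 0.0082
-1 -0.051 -0.325 0.128 -0.0009 0.0078 0.0027; -1 -0.103 -0.650 0.256 -0.0017 0.0157 0.0054; -1 -0.154 -0.975 0.384 -0.0026 0.0235 0.0081
-1 -0.022 -0.083 0.029 -0.0002 0.0020 0.0007; -1 -0.022 -0.083 0.029 -0.0002 0.0020 0.0007
end [444.1 318.4 120. ] [-3.142 -0.611 -0.119]
```

Call:
step_arm(series="-1 0.33 -0.25 -0.04 0 0 0.002; -1 0.65 -0.5 -0.08 0 0 0.005; -1 0.98 -0.76 -0.12 0 0 0.007")

```text
time: 1.4
tool_pos: [238.0, -405.5, 236.3]
tcp_rot: [-3.142, -0.0, 0.316]
contact_force: [0.8, -0.3, -0.3]
grip_width: 92.0
finger_force: 0.0
```

Call:
step_arm(series="-1 0.33 -0.28 -0.04 0 0 0.002; -1 0.65 -0.55 -0.08 0 0 0.005; -1 0.98 -0.83 -0.12 0 0 0.008")

```text
time: 1.7
tool_pos: [291.9, -317.7, 246.2]
tcp_rot: [3.141, -0.0, 0.266]
contact_force: [0.8, -0.2, 0.4]
grip_width: 91.8
finger_force: 0.0
```

Call:
step_arm(series="-1 0.33 -0.3 -0.04 0 0 0.002; -1 0.65 -0.6 -0.08 0 0 0.005; -1 0.98 -0.91 -0.13 0 0 0.008")

```text
time: 2.0
tool_pos: [348.3, -226.7, 256.6]
tcp_rot: [3.141, -0.0, 0.216]
contact_force: [0.6, -1.2, 0.6]
grip_width: 91.9
finger_force: 0.0
```

Call:
step_arm(series="-1 0.2 -0.2 -0.03 0 0 0.002; -1 0.4 -0.4 -0.05 0 0 0.003")

```text
time: 2.2
tool_pos: [372.7, -188.6, 260.7]
tcp_rot: [3.141, -0.001, 0.199]
contact_force: [0.5, -0.3, 0.6]
grip_width: 91.8
finger_force: 0.0
```

Call:
step_arm(series="-1 0.15 -0.33 0 0 0 0.002; -1 0.3 -0.65 0 0 0 0.005; -1 0.45 -0.98 0 0 0 0.007")

```text
time: 2.5
tool_pos: [392.1, -104.7, 260.4]
tcp_rot: [3.141, -0.0, 0.154]
contact_force: [0.2, -0.2, 0.3]
grip_width: 91.6
finger_force: 0.0
```

Call:
step_arm(series="-1 0.13 -0.33 0 0 0 0.002; -1 0.27 -0.65 0 0 0 0.005; -1 0.4 -0.98 0 0 0 0.007; -1 0.4 -0.98 0 0 0 0.007")

```text
time: 2.9
tool_pos: [411.7, -21.0, 260.4]
tcp_rot: [-3.141, -0.001, 0.114]
contact_force: [-0.4, -0.3, 0.3]
grip_width: 91.7
finger_force: 0.0
```

Run:
```python
from plan import *
save([412,-21,261],tool(.114,0))
plan([([444,318.4,120],tool(-.119,np.radians(35)))],-1,deg=8)
```

```text
-1 0.069 -0.325 0.137 -0.0009 0.0075 0.0028; -1 0.137 -0.650 0.275 -0.0017 0.0151 0.0056; -1 0.206 -0.975 0.412 -0.0026 0.0226 0.0084
-1 0.031 -0.325 0.137 -0.0009 0.0074 0.0028; -1 0.062 -0.650 0.274 -0.0017 0.0149 0.0055; -1 0.093 -0.975 0.411 -0.0026 0.0223 0.0083
-1 -0.005 -0.325 0.132 -0.0009 0.0074 0.0027; -1 -0.010 -0.650 0.265 -0.0017 0.0147 0.0055; -1 -0.015 -0.975 0.397 -0.0026 0.0221 0.0082
-1 -0.039 -0.325 0.124 -0.0009 0.0074 0.0027; -1 -0.079 -0.650 0.247 -0.0017 0.0147 0.0054; -1 -0.118 -0.975 0.371 -0.0026 0.0221 0.0081
-1 -0.076 -0.341 0.117 -0.0009 0.0077 0.0029; -1 -0.076 -0.341 0.117 -0.0009 0.0077 0.0029
end [444.  318.4 120. ] [-3.142 -0.611 -0.119]
```

Call:
step_arm(series="-1 0.07 -0.33 0.14 -0.001 0.008 0.003; -1 0.14 -0.65 0.28 -0.002 0.015 0.006; -1 0.21 -0.98 0.41 -0.003 0.023 0.008")

```text
time: 3.2
tool_pos: [419.8, 56.4, 227.2]
tcp_rot: [3.126, -0.147, 0.06]
contact_force: [1.1, 0.4, -0.0]
grip_width: 91.4
finger_force: 0.0
```

Call:
step_arm(series="-1 0.03 -0.33 0.14 -0.001 0.007 0.003; -1 0.06 -0.65 0.27 -0.002 0.015 0.006; -1 0.09 -0.98 0.41 -0.003 0.022 0.008")

```text
time: 3.5
tool_pos: [427.0, 135.1, 194.9]
tcp_rot: [3.118, -0.287, 0.012]
contact_force: [0.8, -0.3, -0.3]
grip_width: 91.8
finger_force: 0.0
```

Call:
step_arm(series="-1 0 -0.33 0.13 -0.001 0.007 0.003; -1 -0.01 -0.65 0.27 -0.002 0.015 0.006; -1 -0.02 -0.98 0.4 -0.003 0.022 0.008")

```text
time: 3.8
tool_pos: [434.0, 213.0, 161.8]
tcp_rot: [3.116, -0.426, -0.038]
contact_force: [0.5, -1.0, 0.2]
grip_width: 91.6
finger_force: 0.0
```

Call:
step_arm(series="-1 -0.04 -0.33 0.12 -0.001 0.007 0.003; -1 -0.08 -0.65 0.25 -0.002 0.015 0.006; -1 -0.12 -0.98 0.37 -0.003 0.022 0.008; -1 -0.12 -0.98 0.37 -0.003 0.022 0.008; -1 -0.12 -0.98 0.37 -0.003 0.022 0.008")

```text
time: 4.3
tool_pos: [440.7, 289.8, 128.6]
tcp_rot: [3.12, -0.561, -0.087]
contact_force: [0.9, -0.8, -0.3]
grip_width: 91.7
finger_force: 0.0
```

Run:
```python
from plan import *
o=readout.get_obs(); print(o["joint_positions"].round(2),o["tool_pos"].round(1),o["tcp_rot"].round(3))
save(o["tool_pos"]+[0,0,.5],R.from_euler("xyz",o["tcp_rot"]))
L=np.array([473,315,0]);yaw=-.119; Q=tool(yaw,np.radians(35))
g=L+R.from_euler("z",yaw).apply([-40,0,42])+Q.apply([0,0,19]); print(g)
plan([(g+[0,0,60],Q),(g,Q)],-1,mm=20)
```

```text
[ 0.67  0.35  2.01 -0.85  0.53  3.02] [440.7 289.8 128.6] [ 3.12  -0.561 -0.087]
[444.10376629 318.45497587  26.43611116]
-1 -0.091 -0.124 0.150 0.0002 0.0026 0.0014; -1 -0.183 -0.247 0.300 0.0005 0.0052 0.0029; -1 -0.274 -0.371 0.450 0.0007 0.0078 0.0043; -1 -0.274 -0.371 0.450 0.0007 0.0078 0.0043
-1 -0.107 0.000 0.153 -0.0000 0.0000 -0.0000; -1 -0.215 0.000 0.307 -0.0000 0.0000 -0.0000; -1 -0.323 0.000 0.461 -0.0000 0.0000 -0.0000; -1 -0.430 0.000 0.614 -0.0000 0.0000 -0.0000; -1 -0.430 0.000 0.614 -0.0000 0.0000 -0.0000
end [444.1 318.5  26.5] [-3.141 -0.611 -0.119]
```

Run:
```python
from plan import *
o=readout.get_obs()
save(o["tool_pos"]+[0,0,.5],R.from_euler("xyz",o["tcp_rot"]))
L=np.array([473,315,0]);yaw=-.119; Q=tool(yaw,np.radians(15))
g=L+R.from_euler("z",yaw).apply([-40,0,42])+Q.apply([0,0,19]); print(g)
plan([(g+[0,0,70],Q)],-1,mm=30)
```

```text
[438.16567006 319.16496387  23.6474093 ]
-1 -0.096 -0.124 0.111 0.0005 -0.0159 0.0014; -1 -0.193 -0.247 0.223 0.0009 -0.0318 0.0027; -1 -0.289 -0.371 0.334 0.0014 -0.0477 0.0041; -1 -0.289 -0.371 0.334 0.0014 -0.0477 0.0041
end [438.2 319.2  93.7] [-3.142 -0.262 -0.119]
```

Call:
step_arm(series="-1 -0.1 -0.12 0.11 0 -0.016 0.001; -1 -0.19 -0.25 0.22 0.001 -0.032 0.003; -1 -0.29 -0.37 0.334 0.0014 -0.048 0.004; -1 -0.29 -0.37 0.334 0.0014 -0.048 0.004; -1 -0.29 -0.37 0.334 0.0014 -0.048 0.004")

```text
time: 4.8
tool_pos: [439.2, 317.7, 94.2]
tcp_rot: [-3.14, -0.264, -0.122]
contact_force: [-0.6, -0.2, 0.4]
grip_width: 91.8
finger_force: 0.0
```

Run:
```python
from plan import *
o=readout.get_obs(); print(o["joint_positions"].round(4).tolist(),o["tool_pos"].round(1),o["tcp_rot"].round(4).tolist())
save(o["tool_pos"]+[0,0,.5],R.from_euler("xyz",o["tcp_rot"]))
L=np.array([473,315,0]);yaw=-.119; Q=tool(yaw,np.radians(15))
g=L+R.from_euler("z",yaw).apply([-40,0,42])+Q.apply([0,0,19])
plan([(g,Q)],-1,mm=16)
# kinematic guess: fit planar spherical-wrist model
from scipy.optimize import least_squares
D=[([-1.35500227,.34273716,1.52502711,0,1.27535578,-.14602417],[185.85,-491.02,226.74],[np.pi,0,.3618]),
   (o["joint_positions"],o["tool_pos"],o["tcp_rot"])]
for j,p,e in D:
    q=R.from_euler("xyz",e); th=j[1]+j[2]
    A=R.from_euler("z",j[0])*R.from_euler("y",th)*R.from_euler("z",j[3])*R.from_euler("y",j[4])*R.from_euler("z",j[5])
    print("Rtool residual rotvec", (A.inv()*q).as_rotvec().round(3)); z=q.apply([0,0,1]); c,s=np.cos(j[0]),np.sin(j[0]); print("lat p",-s*p[0]+c*p[1],"lat z",-s*z[0]+c*z[1],"r",c*p[0]+s*p[1],"zr",c*z[0]+s*z[1])
```

```text
[0.5839, 0.4425, 1.8243, -0.2675, 0.6891, 2.4681] [439.2 317.7  94.2] [-3.1402, -0.2636, -0.1224]
-1 -0.049 -0.003 0.171 -0.0000 -0.0001 -0.0001; -1 -0.098 -0.006 0.342 -0.0000 -0.0001 -0.0002; -1 -0.148 -0.009 0.512 -0.0001 -0.0002 -0.0003; -1 -0.197 -0.012 0.683 -0.0001 -0.0002 -0.0004; -1 -0.246 -0.015 0.854 -0.0001 -0.0003 -0.0005; -1 -0.246 -0.015 0.854 -0.0001 -0.0003 -0.0005
end [438.2 319.2  23.6] [ 3.142 -0.262 -0.119]
Rtool residual rotvec [-1.000e-03 -1.000e-03  1.571e+00]
lat p 76.40077868725673 lat z 1.7817109899757604e-17 r 519.426398940197 zr 1.2116166234184202e-16
Rtool residual rotvec [0.    0.    1.571]
lat p 22.941032935498015 lat z -0.16806714976531723 r 541.5775963885943 zr 0.1991340187103654
```

Call:
step_arm(series="-1 -0.05 0 0.17 0 0 0; -1 -0.1 -0.01 0.34 0 0 0; -1 -0.15 -0.01 0.51 0 0 0; -1 -0.2 -0.01 0.68 0 0 0; -1 -0.245 -0.015 0.85 0 0 -0.0005; -1 -0.245 -0.015 0.85 0 0 -0.0005; -1 -0.245 -0.015 0.85 0 0 -0.0005")

```text
time: 5.5
tool_pos: [436.9, 320.5, 23.6]
tcp_rot: [-3.141, -0.262, -0.117]
contact_force: [-1.0, 0.4, -0.5]
grip_width: 91.9
finger_force: 0.0
```

```bash
cat > kin.py <<'E'
from plan import *
from scipy.optimize import least_squares
D=[([-1.35500227,.34273716,1.52502711,0,1.27535578,-.14602417],[185.76,-490.61,226.03],[np.pi,0,.3618]),
   ([0.5839,0.4425,1.8243,-0.2675,0.6891,2.4681],[439.2,317.7,94.2],[-3.1402,-0.2636,-0.1224])]
def fk(j,k):
    h,L1,L2,d,off=k; a=R.from_euler("z",j[0])
    u=lambda t:np.array([np.sin(t),0,np.cos(t)])
    w=np.array([0,off,h])+L1*u(j[1])+L2*u(j[1]+j[2])
    A=a*R.from_euler("y",j[1]+j[2])*R.from_euler("z",j[3])*R.from_euler("y",j[4])*R.from_euler("z",j[5]+np.pi/2)
    return a.apply(w)+d*A.apply([0,0,1]),A
def calib(D):
    return least_squares(lambda k:np.ravel([fk(j,k)[0]-p for j,p,e in D]),[300,400,400,318,76],x_scale=100)
def ik(P,Q,k,j0):
    f=lambda j:np.r_[(fk(j,k)[0]-P)/300,(fk(j,k)[1].inv()*Q).as_rotvec()]
    r=least_squares(f,j0); return r.x,np.abs(r.fun).max()
E
python3 - <<'E'
from kin import *
o=readout.get_obs(); print(o["joint_positions"].round(4).tolist(),o["tool_pos"].round(1).tolist(),o["tcp_rot"].round(4).tolist())
D.append((o["joint_positions"],o["tool_pos"],o["tcp_rot"]))
r=calib(D); k=r.x; print("kin",k.round(1),"res",r.fun.round(1)); np.save("k.npy",k)
B=np.array([616.7,-40.2,55]); yaw=.095; Y=R.from_euler("z",yaw)
for x in(-80,-70,-55,-40,-20,0):
  for ln in(0,10,15,20,30,35,40):
    Q=tool(yaw,np.radians(ln)); P=B+Y.apply([x-40,0,42])+Q.apply([0,0,19])
    j,e=ik(P,Q,k,[-.2,.45,1.8,0,.8,1.5]); print(x,ln,j.round(2),round(e,4), "BAD" if not(.28<j[4]<2.66 and -1<j[3]<4.14 and abs(j[5])<3.11 and e<1e-3) else "")
E
```

```text
[0.5904, 0.5619, 1.8803, -0.3426, 0.5229, 2.5605] [436.9, 320.5, 23.6] [-3.1407, -0.2623, -0.1168]
kin [231.6 441.7 383.1 303.2  74.7] res [-2.6  4.2  6.2  1.1  1.8 -1.9 -0.   1.  -4.3]
-80 0 [-0.25  0.47  1.79 -0.    0.88  1.22] 0.0 
-80 10 [-0.29  0.39  1.94  0.11  0.65  1.1 ] 0.0 
-80 15 [-0.31  0.36  2.01  0.2   0.54  1.  ] 0.0 
-80 20 [-0.34  0.33  2.08  0.35  0.43  0.85] 0.0 
-80 30 [-0.39  0.3   2.22  1.    0.28  0.16] 0.0 BAD
-80 35 [-0.42  0.3   2.28  1.52  0.29 -0.38] 0.0 
-80 40 [-0.45  0.31  2.34 -1.21 -0.36  2.33] 0.0 BAD
-70 0 [-0.25  0.49  1.76 -0.    0.89  1.23] 0.0 
-70 10 [-0.28  0.41  1.91  0.1   0.66  1.12] 0.0 
-70 15 [-0.3   0.37  1.98  0.19  0.55  1.02] 0.0 
-70 20 [-0.33  0.35  2.06  0.33  0.44  0.87] 0.0 
-70 30 [-0.38  0.31  2.19  0.97  0.28  0.2 ] 0.0 BAD
-70 35 [-0.4   0.31  2.26  1.5   0.28 -0.34] 0.0 BAD
-70 40 [-0.43  0.32  2.32 -1.22 -0.35  2.35] 0.0 BAD
-55 0 [-0.24  0.51  1.72 -0.    0.91  1.24] 0.0 
-55 10 [-0.27  0.43  1.87  0.1   0.68  1.13] 0.0 
-55 15 [-0.29  0.4   1.94  0.18  0.56  1.04] 0.0 
-55 20 [-0.31  0.37  2.02  0.31  0.45  0.9 ] 0.0 
-5
[... 503 characters left out ...]
 0.0 BAD
-20 0 [-0.22  0.58  1.61 -0.    0.96  1.26] 0.0 
-20 10 [-0.25  0.49  1.77  0.09  0.72  1.17] 0.0 
-20 15 [-0.26  0.46  1.84  0.16  0.6   1.09] 0.0 
-20 20 [-0.28  0.43  1.92  0.27  0.48  0.97] 0.0 
-20 30 [-0.32  0.39  2.06  0.8   0.29  0.43] 0.0 
-20 35 [-0.34  0.39  2.13  1.33  0.25 -0.12] 0.0 BAD
-20 40 [-0.36  0.39  2.19 -1.29 -0.3   2.49] 0.0 BAD
0 0 [-0.21  0.61  1.54 -0.    0.99  1.27] 0.0 
0 10 [-0.23  0.53  1.71  0.08  0.74  1.19] 0.0 
0 15 [-0.25  0.49  1.78  0.15  0.62  1.12] 0.0 
0 20 [-0.27  0.46  1.86  0.25  0.5   1.01] 0.0 
0 30 [-0.3   0.43  2.    0.73  0.29  0.51] 0.0 
0 35 [-0.32  0.42  2.07  1.25  0.25 -0.01] 0.0 BAD
0 40 [-0.34  0.42  2.13  1.8   0.28 -0.58] 0.0
```

Call:
step_arm(series="1 0 0 0 0 0 0; 1 0 0 0 0 0 0; 1 0 0 0 0 0 0; 1 0 0 0 0 0 0; 1 0 0 0 0 0 0; 1 0 0 0 0 0 0; 1 0 0 0 0 0 0; 1 0 0 0 0 0 0")

```text
time: 6.3
tool_pos: [437.3, 320.9, 23.0]
tcp_rot: [-3.14, -0.262, -0.118]
contact_force: [0.2, 0.6, -1.2]
grip_width: 32.4
finger_force: 0.0
```

Run:
```python
from kin import *
o=readout.get_obs(); print(o["tool_pos"].round(1),o["tcp_rot"].round(4),o["contact_force"].round(1),o["grip_width"],o["finger_force"])
save(o["tool_pos"]+[0,0,0],R.from_euler("xyz",o["tcp_rot"]))
Q=R.from_euler("xyz",o["tcp_rot"]); p=o["tool_pos"]
plan([(p+[0,0,110],tool(-.119,np.radians(15)))],1,mm=20)
```

```text
[437.3 320.9  23. ] [-3.1403 -0.2615 -0.1176] [ 0.2  0.6 -1.2] 32.38856934479512 0.0
1 0.052 -0.000 -0.195 -0.0000 0.0000 0.0000; 1 0.104 -0.000 -0.390 -0.0001 0.0000 0.0001; 1 0.157 -0.001 -0.585 -0.0001 0.0000 0.0001; 1 0.209 -0.001 -0.780 -0.0002 0.0000 0.0002; 1 0.261 -0.001 -0.975 -0.0002 0.0000 0.0002
1 0.048 -0.000 -0.176 -0.0001 0.0000 0.0000; 1 0.095 -0.000 -0.353 -0.0001 0.0000 0.0000; 1 0.095 -0.000 -0.353 -0.0001 0.0000 0.0000
end [437.4 320.9 132.9] [ 3.141 -0.262 -0.119]
```

Still closing, so more rows.

Call:
step_arm(series="1 0 0 0 0 0 0; 1 0 0 0 0 0 0; 1 0 0 0 0 0 0; 1 0 0 0 0 0 0")

```text
time: 6.7
tool_pos: [437.3, 320.8, 23.0]
tcp_rot: [-3.14, -0.262, -0.118]
contact_force: [-0.1, -0.7, -0.7]
grip_width: 23.6
finger_force: 30.0
```

Call:
step_arm(series="1 0.02 0 -0.08 0 0 0; 1 0.05 0 -0.2 0 0 0; 1 0.1 0 -0.39 0 0 0; 1 0.16 0 -0.59 0 0 0; 1 0.21 0 -0.78 0 0 0; 1 0.26 0 -0.97 0 0 0; 1 0.26 0 -0.97 0 0 0")

```text
time: 7.4
tool_pos: [438.5, 321.7, 106.1]
tcp_rot: [-3.137, -0.265, -0.118]
contact_force: [0.3, 0.7, -1.2]
grip_width: 24.0
finger_force: 30.0
```

Call:
step_arm(series="1 0.06 0 -0.2 0 0 0; 1 0.13 0 -0.48 0 0 0; 1 0.13 0 -0.48 0 0 0; 1 0.13 0 -0.48 0 0 0")

```text
time: 7.8
tool_pos: [437.2, 320.6, 142.6]
tcp_rot: [-3.14, -0.261, -0.118]
contact_force: [-1.1, -0.0, -2.0]
grip_width: 24.0
finger_force: 30.0
```

```bash
cat > look.py <<'E'
from fit import *
import sys
tag=sys.argv[1]
for n in("scene","top"):
    d=vision.capture(n); np.savez(f"{n}{tag}.npz",**d); cv2.imwrite(f"pics/{n}{tag}.png",d["frame"][...,::-1])
o=readout.get_obs(); print(o["time"],o["joint_positions"].round(4).tolist(),o["tool_pos"].round(1).tolist(),o["tcp_rot"].round(4).tolist(),o["contact_force"].round(1),o["grip_width"].round(1),o["finger_force"].round(1))
E
python3 look.py 2
python3 - <<'E'
import cv2,numpy as np
a=cv2.imread("pics/scene2.png")[110:310,250:450]; b=cv2.imread("pics/top2.png")[130:290,120:320]
cv2.imwrite("pics/c2.png",np.hstack([cv2.resize(a,(400,400),interpolation=3),cv2.resize(b,(400,320),interpolation=3)[0:320] if 0 else cv2.copyMakeBorder(cv2.resize(b,(400,320),interpolation=3),0,80,0,0,0)]))
E
```

```text
Traceback (most recent call last):
  File "look.py", line 6, in <module>
    o=readout.get_obs(); print(o["time"],o["joint_positions"].round(4).tolist(),o["tool_pos"].round(1).tolist(),o["tcp_rot"].round(4).tolist(),o["contact_force"].round(1),o["grip_width"].round(1),o["finger_force"].round(1))
                                                                                                                                                                           ^^^^^^^^^^^^^^^^^^^^^
AttributeError: 'float' object has no attribute 'round'
```

View pics/c2.png

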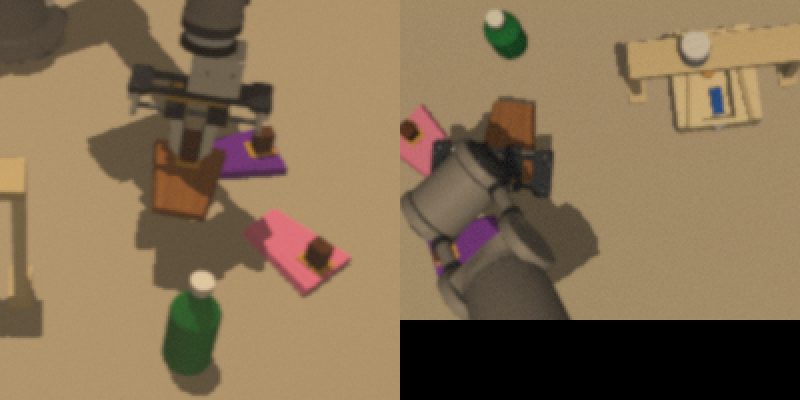

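The lid is in the gripper, seen at about (345,200) in the scene view, lifted and level. Next I measure its in-hand pose.

```bash
sed -i 's/,o\["grip_width"\].*$/,o["grip_width"],o["finger_force"])/' look.py
cat > hand.py <<'E'
from fit import *
def handlid(tag,z0,p0,near=80):
    for n in("scene","top"):
        d=dict(np.load(f"{n}{tag}.npz")); C=cloud(d); F=d["frame"].astype(float); hsv=cv2.cvtColor(d["frame"],cv2.COLOR_RGB2HSV)
        brown=(F[...,0]/(F[...,2]+1)>1.9)&(hsv[...,2]>70)&(hsv[...,0]<16)
        m=brown&(abs(C[...,2]-z0-14)<9)&(np.hypot(C[...,0]-p0[0],C[...,1]-p0[1])<95)
        P=C[m]; A=np.c_[P[:,:2]-P[:,:2].mean(0),np.ones(len(P))]
        me=cv2.erode(m.astype(np.uint8),np.ones((3,3)))>0; Pe=C[me]; A=np.c_[Pe[:,:2]-p0[:2],np.ones(len(Pe))]
        pl=np.linalg.lstsq(A,Pe[:,2],rcond=None)[0]
        # occluders: non-brown pixels higher than the lid top
        any_=brown&(np.hypot(C[...,0]-p0[0],C[...,1]-p0[1])<100)&(C[...,2]>z0-12)
        occ=(C[...,2]>z0+20)|(C[...,2]==0)|((hsv[...,2]<70)&(C[...,2]>z0-5))
        occ=cv2.dilate(occ.astype(np.uint8),np.ones((5,5)))>0
        w=(~occ).astype(float); vv,uu=np.nonzero(m); roi=(uu.min()-12,vv.min()-12,uu.max()+13,vv.max()+13)
        x,f,s=fit(d,[LID],any_,np.array(p0,float),z0,roi,w)
        print(n,m.sum(),"top z",np.median(Pe[:,2]).round(1),"plane slope",pl[:2].round(3),"pose",x.round(2)[:2],x[2].round(4),"err",round(f,1),round(s))
E
python3 - <<'E'
from hand import *
handlid("2",119.6,[473,315,-.119])
E
```

```text
scene 918 top z 132.8 plane slope [ 0.003 -0.001] pose [471.65 314.2 ] -0.088 err 57.0 959
top 476 top z 133.6 plane slope [ 0.016 -0.008] pose [473.41 315.1 ] -0.136 err 8.1 485
```

```bash
cat >> plan.py <<'E'
BX=np.array([616.7,-39.2]); BY=.095
def tcp_for(x,y,zl,lean,tx=-40,th=42,dx=.5): # lid origin at box-frame x,y, underside height zl
    Y=R.from_euler("z",BY); Q=tool(BY,np.radians(lean))
    return np.r_[BX,0]+Y.apply([x+tx-dx,y,zl+th])+Q.apply([0,0,19]),Q
E
python3 - <<'E'
from kin import *
o=readout.get_obs(); p=o["tool_pos"]
save(p,R.from_euler("xyz",o["tcp_rot"]))
P,Q=tcp_for(-72,0,120,15); print(P)
plan([([430,10,143],tool(.06,np.radians(15))),(P,Q)],1,mm=30)
E
```

```text
[509.60266261 -49.40496548 143.6474093 ]
1 0.031 0.325 0.007 0.0006 0.0000 -0.0023; 1 0.061 0.650 0.013 0.0013 0.0001 -0.0046; 1 0.092 0.975 0.020 0.0019 0.0001 -0.0069
1 0.016 0.325 0.003 0.0006 0.0000 -0.0023; 1 0.033 0.650 0.006 0.0012 0.0001 -0.0046; 1 0.049 0.975 0.009 0.0018 0.0001 -0.0069
1 0.002 0.325 -0.001 0.0006 0.0000 -0.0023; 1 0.005 0.650 -0.001 0.0012 0.0001 -0.0045; 1 0.007 0.975 -0.002 0.0018 0.0001 -0.0068
1 -0.011 0.316 -0.004 0.0006 0.0000 -0.0022; 1 -0.023 0.631 -0.009 0.0012 0.0000 -0.0045; 1 -0.034 0.947 -0.013 0.0018 0.0000 -0.0067; 1 -0.034 0.947 -0.013 0.0018 0.0000 -0.0067
1 0.230 0.200 0.059 0.0004 0.0000 -0.0014; 1 0.459 0.401 0.118 0.0008 0.0000 -0.0027; 1 0.689 0.601 0.178 0.0011 0.0000 -0.0040; 1 0.918 0.801 0.237 0.0015 0.0000 -0.0054; 1 0.918 0.801 0.237 0.0015 0.0000 -0.0054
end [509.6 -49.4 143.7] [-3.141 -0.261  0.095]
```

Call:
step_arm(series="1 0.03 0.2 0.01 0.001 0 -0.002; 1 0.06 0.55 0.01 0.001 0 -0.005; 1 0.09 0.97 0.02 0.002 0 -0.007")

```text
time: 8.2
tool_pos: [435.1, 242.3, 142.0]
tcp_rot: [-3.141, -0.26, -0.07]
contact_force: [-0.2, 0.0, -1.8]
grip_width: 23.5
finger_force: 30.0
```

Call:
step_arm(series="1 0.02 0.33 0 0.001 0 -0.002; 1 0.03 0.65 0.01 0.001 0 -0.005; 1 0.05 0.97 0.01 0.002 0 -0.007")

```text
time: 8.5
tool_pos: [433.2, 163.9, 142.2]
tcp_rot: [-3.14, -0.259, -0.026]
contact_force: [0.7, -0.1, -1.2]
grip_width: 23.9
finger_force: 30.0
```

Call:
step_arm(series="1 0 0.33 0 0.001 0 -0.002; 1 0 0.65 0 0.001 0 -0.005; 1 0.01 0.97 0 0.002 0 -0.007")

```text
time: 8.8
tool_pos: [432.0, 86.5, 142.3]
tcp_rot: [-3.138, -0.26, 0.02]
contact_force: [0.9, 0.4, -1.7]
grip_width: 24.0
finger_force: 30.0
```

Call:
step_arm(series="1 -0.01 0.32 0 0.001 0 -0.002; 1 -0.02 0.63 -0.01 0.001 0 -0.005; 1 -0.03 0.85 -0.01 0.002 0 -0.007; 1 -0.03 0.95 -0.01 0.002 0 -0.007; 1 -0.03 0.95 -0.01 0.002 0 -0.007; 1 -0.03 0.95 -0.01 0.002 0 -0.007")

```text
time: 9.4
tool_pos: [431.6, 11.9, 142.9]
tcp_rot: [-3.137, -0.261, 0.064]
contact_force: [0.4, -0.8, -2.1]
grip_width: 24.0
finger_force: 30.0
```

Run:
```python
from kin import *
o=readout.get_obs(); p=o["tool_pos"]; print(p,o["tcp_rot"],o["joint_positions"].round(2),o["finger_force"])
save(p,R.from_euler("xyz",o["tcp_rot"]))
P,Q=tcp_for(-76,0,110,15); print(P)
plan([(P,Q)],1,mm=20)
```

```text
[431.60945238  11.87833236 142.87417355] [-3.13683123 -0.26097504  0.06399002] [-0.21  0.15  2.1   0.12  0.65  1.21] 29.996920824050903
[505.62069904 -49.78439415 133.6474093 ]
1 0.163 0.166 0.067 0.0001 0.0000 -0.0010; 1 0.326 0.332 0.133 0.0002 0.0000 -0.0019; 1 0.489 0.498 0.200 0.0003 0.0001 -0.0029; 1 0.652 0.664 0.266 0.0004 0.0001 -0.0038; 1 0.815 0.830 0.333 0.0005 0.0001 -0.0048; 1 0.815 0.830 0.333 0.0005 0.0001 -0.0048
end [505.7 -49.8 133.7] [ 3.141 -0.262  0.095]
```

Call:
step_arm(series="1 0.16 0.17 0.07 0 0 -0.001; 1 0.33 0.33 0.13 0 0 -0.002; 1 0.49 0.5 0.2 0 0 -0.003; 1 0.65 0.66 0.27 0 0 -0.004; 1 0.815 0.83 0.333 0.0005 0 -0.005; 1 0.815 0.83 0.333 0.0005 0 -0.005; 1 0.815 0.83 0.333 0.0005 0 -0.005; 1 0.815 0.83 0.333 0.0005 0 -0.005")

```text
time: 10.2
tool_pos: [505.1, -49.0, 133.9]
tcp_rot: [3.141, -0.261, 0.098]
contact_force: [-0.8, 0.1, -2.4]
grip_width: 23.3
finger_force: 30.0
```

```bash
python3 look.py 3
python3 - <<'E'
from hand import *
handlid("3",110,[541,-46.5,.095])
a=cv2.imread("pics/scene3.png")[140:300,130:310]; cv2.imwrite("pics/c3.png",cv2.resize(a,None,fx=4,fy=3.7,interpolation=3))
E
```

```text
10.3 [-0.3138, 0.2922, 1.9266, 0.1627, 0.6884, 1.0455] [505.4, -49.3, 134.2] [3.1409, -0.2617, 0.0979] [ 0.4  0.3 -1.3] 23.96530868988166 29.99679923057556
scene 482 top z 124.5 plane slope [ 0.012 -0.009] pose [538.73 -47.88] 0.0839 err 12.7 533
top 264 top z 125.6 plane slope [-0.034 -0.012] pose [541.  -46.5] 0.095 err 0.0 278
```

View pics/c3.png

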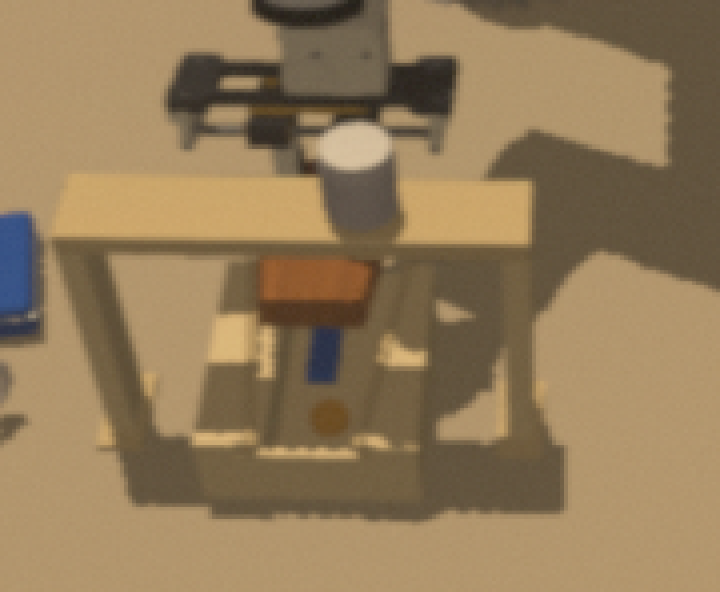

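```bash
sed -i 's/^BX=.*; BY/BX=np.array([617.,-38.5]); BY/' plan.py
python3 - <<'E'
from kin import *
o=readout.get_obs(); p=o["tool_pos"]
save(p,R.from_euler("xyz",o["tcp_rot"]))
P,Q=tcp_for(-80,0,75,15); print(P)
plan([(P,Q)],1,mm=12)
P,Q=tcp_for(-80,0,56,15); print(P)
plan([(P,Q)],1,mm=4)
E
```

```text
[501.93873547 -49.46382283  98.6474093 ]
1 -0.052 -0.001 0.139 -0.0000 0.0000 0.0001; 1 -0.105 -0.001 0.279 -0.0000 0.0000 0.0003; 1 -0.157 -0.002 0.418 -0.0000 0.0000 0.0004; 1 -0.157 -0.002 0.418 -0.0000 0.0000 0.0004
end [501.9 -49.5  98.7] [-3.142 -0.262  0.095]
[501.93873547 -49.46382283  79.6474093 ]
1 -0.012 -0.000 0.046 -0.0000 0.0000 0.0000; 1 -0.024 -0.000 0.092 -0.0000 0.0000 0.0000; 1 -0.037 -0.000 0.138 -0.0000 0.0000 0.0000; 1 -0.049 -0.000 0.184 -0.0000 0.0000 0.0000; 1 -0.061 -0.000 0.230 -0.0000 0.0000 0.0000; 1 -0.061 -0.000 0.230 -0.0000 0.0000 0.0000
end [502.  -49.5  79.6] [-3.142 -0.262  0.095]
```

Call:
step_arm(series="1 -0.05 0 0.14 0 0 0; 1 -0.1 0 0.28 0 0 0; 1 -0.157 0 0.418 0 0 0.0004; 1 -0.157 0 0.418 0 0 0.0004; 1 -0.157 0 0.418 0 0 0.0004")

```text
time: 10.8
tool_pos: [502.5, -50.3, 98.9]
tcp_rot: [3.141, -0.262, 0.095]
contact_force: [0.2, -0.0, -0.4]
grip_width: 23.8
finger_force: 30.0
```

Call:
step_arm(series="1 -0.012 0 0.046 0 0 0; 1 -0.024 0 0.092 0 0 0; 1 -0.037 0 0.138 0 0 0; 1 -0.049 0 0.184 0 0 0; 1 -0.061 0 0.23 0 0 0; 1 -0.061 0 0.23 0 0 0; 1 -0.061 0 0.23 0 0 0")

```text
time: 11.5
tool_pos: [502.6, -50.5, 79.5]
tcp_rot: [3.142, -0.262, 0.094]
contact_force: [-0.2, 0.8, -1.4]
grip_width: 23.7
finger_force: 30.0
```

Call:
step_arm(series="1 -0.003 -0.01 0.012 0 0 0; 1 -0.006 -0.01 0.024 0 0 0; 1 -0.006 -0.01 0.024 0 0 0")

```text
time: 11.8
tool_pos: [502.8, -49.7, 77.9]
tcp_rot: [3.141, -0.263, 0.095]
contact_force: [-0.9, 0.0, 1.8]
grip_width: 24.4
finger_force: 30.0
```

```bash
python3 look.py 4
python3 - <<'E'
from plan import *
o=readout.get_obs(); p=o["tool_pos"]; Y=R.from_euler("z",BY); Q=R.from_euler("xyz",o["tcp_rot"])
g=p-Q.apply([0,0,19]); print("lid est in box",(Y.inv().apply(g-np.r_[BX,0])+[40.5,0,-42]).round(1), o["contact_force"].round(1),o["moment"].round(2))
from hand import *
handlid("4",55,np.r_[BX+Y.apply([-80,0,0])[:2],BY])
E
```

```text
11.9 [-0.3167, 0.3839, 1.9975, 0.207, 0.5277, 0.9928] [502.7, -49.7, 77.9] [3.1413, -0.2627, 0.0945] [-1.2  0.7  1.4] 23.655381347985845 29.99851495027542
lid est in box [-79.2  -0.3  54.3] [-1.2  0.7  1.4] [0.19 0.37 0.05]
scene 776 top z 68.4 plane slope [ 0.008 -0.004] pose [535.48 -47.17] 0.0988 err 40.7 801
top 338 top z 69.8 plane slope [-0.007  0.018] pose [542.31 -44.31] 0.0959 err 1.7 345
```

Call:
step_arm(series="0 0 0 0 0 0 0; 0 0 0 0 0 0 0; 0 0 0 0 0 0 0; 0 0 0 0 0 0 0; 1 0 0 0 0 0 0; 1 0 0 0 0 0 0; 1 0 0 0 0 0 0; 1 0 0 0 0 0 0; 1 0 0 0 0 0 0")

```text
time: 12.8
tool_pos: [502.6, -49.7, 77.6]
tcp_rot: [3.141, -0.262, 0.094]
contact_force: [0.1, 0.5, 0.1]
grip_width: 23.9
finger_force: 30.0
```

Run:
```python
from plan import *
o=readout.get_obs(); p=o["tool_pos"]; print(p,o["tcp_rot"],o["contact_force"],o["grip_width"],o["finger_force"])
save(p,R.from_euler("xyz",o["tcp_rot"])); P=p+R.from_euler("z",BY).apply([49,0,0])
plan([(P,R.from_euler("xyz",o["tcp_rot"]))],1,mm=5)
```

```text
[502.58775087 -49.74113958  77.62727102] [ 3.14137872 -0.26214198  0.09441713] [0.13095101 0.51550059 0.11830936] 23.879131996975893 29.999683499336243
1 0.059 -0.000 0.016 -0.0000 -0.0000 -0.0000; 1 0.118 -0.000 0.032 -0.0000 -0.0000 -0.0000; 1 0.178 -0.000 0.048 -0.0000 -0.0000 -0.0000; 1 0.237 -0.000 0.064 -0.0000 -0.0000 -0.0000; 1 0.296 -0.000 0.080 -0.0000 -0.0000 -0.0000; 1 0.355 -0.000 0.095 -0.0000 -0.0000 -0.0000; 1 0.414 -0.000 0.111 -0.0000 -0.0000 -0.0000; 1 0.474 -0.000 0.127 -0.0000 -0.0000 -0.0000; 1 0.533 -0.000 0.143 -0.0000 -0.0000 -0.0000; 1 0.592 -0.000 0.159 -0.0000 -0.0000 -0.0000; 1 0.592 -0.000 0.159 -0.0000 -0.0000 -0.0000
end [551.4 -45.1  77.6] [ 3.141 -0.262  0.094]
```

Call:
step_arm(series="1 0.06 0 0.016 0 0 0; 1 0.12 0 0.032 0 0 0; 1 0.18 0 0.048 0 0 0; 1 0.24 0 0.064 0 0 0; 1 0.3 0 0.08 0 0 0; 1 0.3 0 0.08 0 0 0")

```text
time: 13.4
tool_pos: [528.2, -47.4, 77.6]
tcp_rot: [3.141, -0.263, 0.095]
contact_force: [0.3, 0.3, -1.0]
grip_width: 23.6
finger_force: 30.0
```

Call:
step_arm(series="1 0.06 0 0.016 0 0 0; 1 0.12 0 0.032 0 0 0; 1 0.18 0 0.048 0 0 0; 1 0.24 0 0.064 0 0 0; 1 0.24 0 0.064 0 0 0")

```text
time: 13.9
tool_pos: [547.8, -45.5, 77.6]
tcp_rot: [3.141, -0.263, 0.095]
contact_force: [1.1, 0.2, 1.2]
grip_width: 23.7
finger_force: 30.0
```

```bash
python3 look.py 5
python3 - <<'E'
from plan import *
o=readout.get_obs(); p=o["tool_pos"]; Y=R.from_euler("z",BY); Q=R.from_euler("xyz",o["tcp_rot"])
g=p-Q.apply([0,0,19]); print("lid est in box",(Y.inv().apply(g-np.r_[BX,0])+[40.5,0,-42]).round(1), o["contact_force"].round(1),o["moment"].round(2))
# next: straight back along tool / up after opening, then behind the lid with shut fingers
import cv2
a=cv2.imread("pics/top5.png")[110:230,200:350]; b=cv2.imread("pics/scene5.png")[140:300,130:310]
cv2.imwrite("pics/c5.png",np.hstack([cv2.resize(a,(400,320),interpolation=3),cv2.resize(b,(360,320),interpolation=3)]))
E
```

```text
14.0 [-0.2778, 0.4459, 1.8831, 0.1741, 0.5743, 1.0635] [547.3, -45.5, 77.6] [3.1413, -0.2623, 0.0945] [ 0.7  0.1 -0.2] 23.421574597515527 29.999454617500305
lid est in box [-34.5  -0.3  54. ] [ 0.7  0.1 -0.2] [0.04 0.1  0.02]
```

View pics/c5.png

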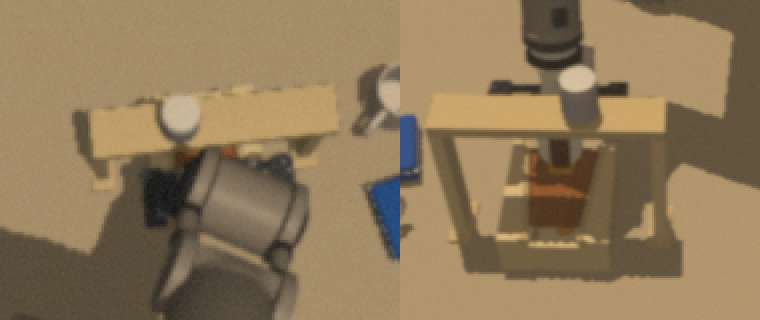

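Run:
```python
from kin import *
k=np.load("k.npy")
o=readout.get_obs(); p=o["tool_pos"]; Q0=R.from_euler("xyz",o["tcp_rot"])
save(p,Q0); Y=R.from_euler("z",BY); B=np.r_[BX,0]
w=lambda x,z:B+Y.apply([x,0,z])
Q=tool(BY,np.radians(20))
for x in(-128,-76): print(ik(w(x,60.),Q,k,[-.3,.45,1.9,.2,.55,1])[0].round(2))
plan([(w(-128,p[2]),Q0)],0,mm=10)
print("shut+lean"); plan([(w(-128,80),Q),(w(-128,61),Q)],1,mm=10,deg=3)
```

```text
[-0.35  0.34  2.14  0.41  0.37  0.76]
[-0.3   0.43  2.    0.33  0.41  0.9 ]
0 -0.117 -0.001 -0.031 0.0000 0.0000 0.0000; 0 -0.233 -0.001 -0.063 0.0000 0.0000 0.0000; 0 -0.350 -0.002 -0.094 0.0000 0.0000 0.0000; 0 -0.467 -0.003 -0.125 0.0000 0.0000 0.0000; 0 -0.583 -0.003 -0.157 0.0000 0.0000 0.0000; 0 -0.700 -0.004 -0.188 0.0000 0.0000 0.0000; 0 -0.700 -0.004 -0.188 0.0000 0.0000 0.0000
end [489.6 -50.6  77.6] [ 3.141 -0.262  0.095]
shut+lean
1 0.004 0.000 -0.014 0.0001 0.0069 -0.0001; 1 0.008 0.000 -0.028 0.0001 0.0138 -0.0001; 1 0.008 0.000 -0.028 0.0001 0.0138 -0.0001
1 -0.041 0.000 0.112 -0.0000 0.0000 0.0000; 1 -0.081 0.000 0.223 -0.0000 0.0000 0.0000; 1 -0.081 0.000 0.223 -0.0000 0.0000 0.0000
end [489.6 -50.6  61. ] [-3.141 -0.349  0.095]
```

Call:
step_arm(series="0 0 0 0 0 0 0; 0 0 0 0 0 0 0; 0 0 0 0 0 0 0; 0 0 0 0 0 0 0; 0 -0.12 0 -0.03 0 0 0; 0 -0.23 0 -0.06 0 0 0; 0 -0.35 0 -0.09 0 0 0; 0 -0.47 0 -0.13 0 0 0; 0 -0.58 0 -0.16 0 0 0; 0 -0.7 0 -0.19 0 0 0; 0 -0.7 0 -0.19 0 0 0")

```text
time: 15.1
tool_pos: [487.8, -50.9, 77.8]
tcp_rot: [-3.141, -0.261, 0.094]
contact_force: [-0.1, 0.7, -0.4]
grip_width: 45.8
finger_force: 0.0
```

Call:
step_arm(series="1 0 0 -0.01 0 0.007 0; 1 0.01 0 -0.03 0 0.014 0; 1 0.01 0 -0.03 0 0.014 0; 1 0.01 0 -0.03 0 0.014 0; 1 0.01 0 -0.03 0 0.014 0; 1 0.01 0 -0.03 0 0.014 0; 1 0.01 0 -0.03 0 0.014 0; 1 0.01 0 -0.03 0 0.014 0; 1 0.01 0 -0.03 0 0.014 0")

```text
time: 16.0
tool_pos: [489.5, -50.9, 80.4]
tcp_rot: [3.141, -0.35, 0.095]
contact_force: [-0.7, 0.0, 0.6]
grip_width: 0.1
finger_force: 0.0
```

Call:
step_arm(series="1 -0.04 0 0.11 0 0 0; 1 -0.08 0 0.22 0 0 0; 1 -0.08 0 0.22 0 0 0")

```text
time: 16.3
tool_pos: [488.5, -50.7, 60.1]
tcp_rot: [-3.14, -0.348, 0.094]
contact_force: [-0.4, -0.8, 0.6]
grip_width: 0.3
finger_force: 0.0
```

```bash
python3 look.py 6
python3 - <<'E'
from plan import *
o=readout.get_obs(); p=o["tool_pos"]; Q=R.from_euler("xyz",o["tcp_rot"]); Y=R.from_euler("z",BY)
print("tcp in box",Y.inv().apply(p-np.r_[BX,0]).round(1),o["joint_positions"].round(2),o["contact_force"].round(1))
print("10mm along box x, share:",(Q.inv().apply(Y.apply([10,0,0]))/80).round(4))
from hand import *
handlid("6",55,np.r_[BX+Y.apply([-34.5,0,0])[:2],BY])
E
```

```text
16.4 [-0.3587, 0.3827, 2.1196, 0.4456, 0.3552, 0.7209] [489.3, -50.9, 61.2] [-3.1414, -0.3492, 0.0942] [ 0.5 -0.3 -0. ] 0.6540014078266666 0.0
tcp in box [-128.3   -0.2   61.2] [-0.36  0.38  2.12  0.45  0.36  0.72] [ 0.5 -0.3 -0. ]
10mm along box x, share: [ 1.175e-01 -1.000e-04  4.280e-02]
scene 983 top z 68.5 plane slope [0.007 0.003] pose [583.57 -42.1 ] 0.1097 err 85.5 1066
top 441 top z 69.6 plane slope [ 0.002 -0.003] pose [585.64 -44.2 ] 0.0967 err 1.4 513
```

Call:
step_arm(series="1 0.07 0 0.026 0 0 0; 1 0.14 0 0.051 0 0 0; 1 0.21 0 0.077 0 0 0; 1 0.28 0 0.103 0 0 0; 1 0.35 0 0.128 0 0 0; 1 0.42 0 0.154 0 0 0; 1 0.49 0 0.18 0 0 0; 1 0.56 0 0.205 0 0 0; 1 0.56 0 0.205 0 0 0")

```text
time: 17.3
tool_pos: [538.0, -46.5, 61.7]
tcp_rot: [3.141, -0.351, 0.095]
contact_force: [0.1, -0.5, -0.7]
grip_width: 0.1
finger_force: 0.0
```

```bash
cat > st.py <<'E'
from plan import *
import sys
o=readout.get_obs(); p=o["tool_pos"]; Q=R.from_euler("xyz",o["tcp_rot"]); Y=R.from_euler("z",BY)
print(o["time"],"tcp in box",Y.inv().apply(p-np.r_[BX,0]).round(1),o["joint_positions"].round(2),"F box",Y.inv().apply(o["contact_force"]).round(1))
E
python3 look.py 7; python3 st.py
python3 - <<'E'
from plan import *
from hand import *
handlid("7",55,np.r_[BX+R.from_euler("z",BY).apply([-6,0,0])[:2],BY])
E
```

```text
17.4 [-0.3092, 0.4415, 1.9997, 0.354, 0.3987, 0.8609] [537.1, -46.4, 61.6] [3.1413, -0.3502, 0.0946] [-0.9 -1.2  0.7] 0.30585812042703514 0.0
17.4 tcp in box [-80.3  -0.3  61.6] [-0.31  0.44  2.    0.35  0.4   0.86] F box [-1.  -1.2  0.7]
scene 951 top z 68.4 plane slope [0.002 0.001] pose [611.9  -39.42] 0.0586 err 132.6 1048
top 196 top z 69.3 plane slope [-0.041 -0.02 ] pose [608.82 -36.08] 0.1264 err 0.0 259
```

Call:
step_arm(series="1 0.012 0 0.004 0 0 0; 1 0.024 0 0.009 0 0 0; 1 0.035 0 0.013 0 0 0; 1 0.047 0 0.017 0 0 0; 1 0.047 0 0.017 0 0 0")

```text
time: 17.9
tool_pos: [540.7, -46.1, 61.5]
tcp_rot: [-3.142, -0.349, 0.094]
contact_force: [-1.4, 0.0, 1.1]
grip_width: 0.7
finger_force: 1.1
```

Call:
step_arm(series="1 0.012 0 0.004 0 0 0; 1 0.012 0 0.004 0 0 0")

```text
time: 18.1
tool_pos: [541.1, -46.0, 61.3]
tcp_rot: [-3.141, -0.348, 0.095]
contact_force: [-6.9, -1.9, 3.7]
grip_width: 0.6
finger_force: 3.3
```

Call:
step_arm(series="1 0.012 0 0.004 0 0 0; 1 0.012 0 0.004 0 0 0")

```text
time: 18.3
tool_pos: [541.3, -45.8, 61.2]
tcp_rot: [-3.141, -0.347, 0.094]
contact_force: [-10.4, -3.1, 5.6]
grip_width: 0.3
finger_force: 5.3
```

```bash
python3 st.py
```

```text
18.3 tcp in box [-76.   -0.1  61.2] [-0.3   0.45  1.99  0.34  0.41  0.88] F box [-10.6  -2.1   5.6]
```

Call:
step_arm(series="1 0.012 0 0.004 0 0 0; 1 0.024 0 0.009 0 0 0; 1 0.024 0 0.009 0 0 0")

```text
time: 18.6
tool_pos: [541.6, -45.4, 60.6]
tcp_rot: [-3.14, -0.344, 0.095]
contact_force: [-17.9, -5.8, 9.9]
grip_width: 0.4
finger_force: 9.2
```

Call:
step_arm(series="1 0.012 0 0.004 0 0 0; 1 0.024 0 0.009 0 0 0; 1 0.024 0 0.009 0 0 0")

```text
time: 18.9
tool_pos: [541.8, -45.0, 60.0]
tcp_rot: [-3.138, -0.341, 0.095]
contact_force: [-26.3, -8.9, 15.4]
grip_width: 0.3
finger_force: 13.2
```

```bash
python3 look.py 8; python3 st.py
python3 - <<'E'
from plan import *
from hand import *
handlid("8",55,np.r_[BX+R.from_euler("z",BY).apply([-2,0,0])[:2],BY])
a=cv2.imread("pics/scene8.png")[190:290,160:290]
cv2.imwrite("pics/c8.png",cv2.resize(a,None,fx=6,fy=6,interpolation=3))
E
```

```text
19.0 [-0.3024, 0.4522, 1.9805, 0.334, 0.4147, 0.8868] [541.8, -45.0, 60.0] [-3.1384, -0.3406, 0.0945] [-25.9  -7.5  14. ] 0.40764557860135825 13.188223845208995
19.0 tcp in box [-75.5   0.7  60. ] [-0.3   0.45  1.98  0.33  0.41  0.89] F box [-26.5  -5.1  14. ]
scene 959 top z 68.4 plane slope [ 0.004 -0.005] pose [614.97 -41.19] 0.0534 err 196.2 1044
top 174 top z 70.5 plane slope [-0.015  0.017] pose [615.33 -39.76] 0.1039 err 0.5 235
```

View pics/c8.png

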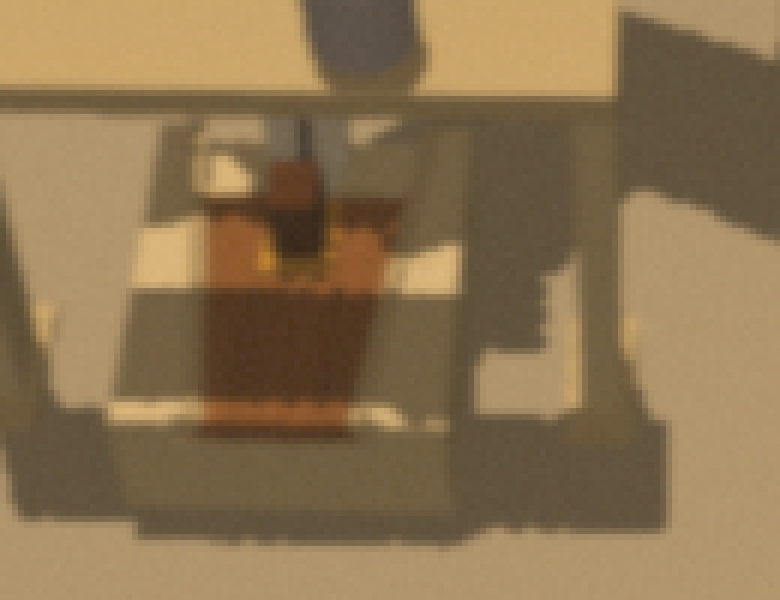

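Call:
step_arm(series="1 -0.06 0 -0.02 0 0 0; 1 -0.15 0 -0.055 0 0 0; 1 -0.3 0 -0.11 0 0 0; 1 -0.45 0 -0.17 0 0 0; 1 -0.6 0 -0.22 0 0 0; 1 -0.6 0 -0.22 0 0 0")

```text
time: 19.6
tool_pos: [495.2, -50.3, 61.7]
tcp_rot: [-3.141, -0.35, 0.094]
contact_force: [-0.6, -0.2, 0.3]
grip_width: 0.4
finger_force: 0.0
```

```bash
python3 look.py 9; python3 st.py
cat > f9.py <<'E'
from plan import *
from fit import *
import sys
d=dict(np.load(f"scene{sys.argv[1]}.npz")); C=cloud(d); F=d["frame"].astype(float)
Y=R.from_euler("z",BY); L=Y.inv().apply((C-np.r_[616.6,-40.4,0]).reshape(-1,3)).reshape(C.shape) # scene camera's own box frame
rat=F[...,0]/(F[...,2]+1)
m=(abs(L[...,0])<85)&(abs(L[...,1])<75)&(L[...,2]>50)&(L[...,2]<80)
print("ratio percentiles",np.percentile(rat[m],[5,25,50,75,95]).round(2))
lid=m&(rat>1.95)
occ=cv2.dilate(((L[...,2]>76)|((rat<1.95)&(L[...,2]>72)&m)).astype(np.uint8),np.ones((5,5)))>0
vv,uu=np.nonzero(lid); roi=(uu.min()-8,vv.min()-8,uu.max()+9,vv.max()+9)
x,f,s=fit(d,[LID],lid,np.array([616,-40,.095]),55,roi,(~occ).astype(float))
print("lid in scene box frame",Y.inv().apply([x[0]-616.6,x[1]+40.4,0]).round(2),"yaw-BY",round(x[2]-BY,4),"err",round(f,1),s, "z",np.median(L[...,2][lid]).round(1))
u0,v0,u1,v1=roi; im=d["frame"][v0-12:v1+12,u0-15:u1+15,::-1].copy(); mm=(lid*255).astype(np.uint8)[v0-12:v1+12,u0-15:u1+15]
cv2.imwrite(f"pics/f{sys.argv[1]}.png",np.hstack([cv2.resize(im,None,fx=5,fy=5,interpolation=3),cv2.resize(cv2.cvtColor(mm,8),None,fx=5,fy=5,interpolation=0)]))
E
python3 f9.py 9;python3 f9.py 6
```

```text
19.7 [-0.3509, 0.3899, 2.1016, 0.4309, 0.3606, 0.7435] [497.0, -50.6, 62.1] [3.1406, -0.3514, 0.0942] [-0.1 -1.2  0.3] 0.6066289484737583 0.0
19.7 tcp in box [-120.6   -0.7   62.1] [-0.35  0.39  2.1   0.43  0.36  0.74] F box [-0.2 -1.2  0.3]
ratio percentiles [1.69 1.75 1.89 2.47 3.07]
lid in scene box frame [-1.3  -3.72  0.  ] yaw-BY 0.0123 err 23.9 1118.0 z 68.5
ratio percentiles [1.69 1.74 1.83 2.55 3.09]
lid in scene box frame [-26.38   2.67   0.  ] yaw-BY 0.0071 err 57.4 1041.0 z 68.3
```

View pics/f9.png

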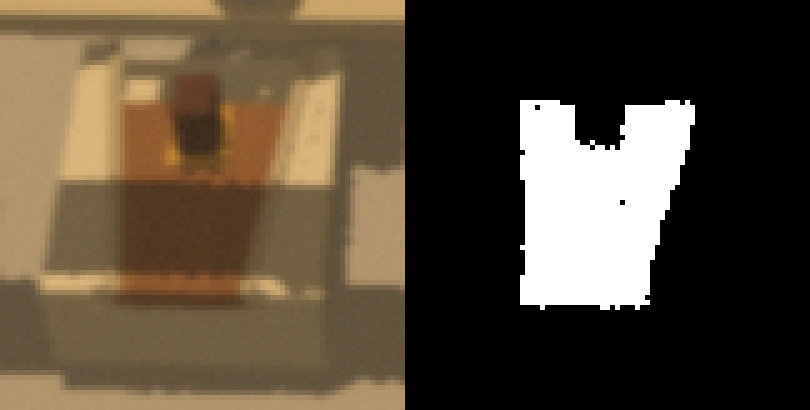

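```bash
sed -i 's/fit(d,\[LID\],lid/fit(d,[np.c_[LT,[14]*4].astype(float)],lid/' f9.py; python3 f9.py 9
python3 - <<'E'
# symmetric check: gap-free lateral/longitudinal edges in the picture, subpixel, in the scene camera's own box frame
from plan import *
from fit import *
d=dict(np.load("scene9.npz")); Y=R.from_euler("z",BY); F=d["frame"].astype(float); rat=F[...,0]/(F[...,2]+1)
# far end: box end-face bottom/top vs lid nose: profile columns along box x at z=69
f=lambda x,y,z:proj(d,Y.apply([[x,y,z]])+[616.6,-40.4,0])[0]
for y in(-25,-15,0,15,25):
    xs=np.arange(50,80,1.5); print("lid y",y,[round(float(cv2.remap(rat.astype(np.float32),np.float32([[f(x,y,69)[0]]]),np.float32([[f(x,y,69)[1]]]),1)[0,0]),2) for x in xs])
V=F.sum(2).astype(np.float32)
for y in(-65,-55,55,65):
    xs=np.arange(50,80,1.5); print("rail y",y,[int(cv2.remap(V,np.float32([[f(x,y,69)[0]]]),np.float32([[f(x,y,69)[1]]]),1)[0,0]) for x in xs])
for x in(-55,-30,0,30,55):
    ys=np.arange(-60,61,.5); r=np.array([cv2.remap(rat.astype(np.float32),np.float32([[f(x,y,69)[0]]]),np.float32([[f(x,y,69)[1]]]),1)[0,0] for y in ys])
    i=np.nonzero(r>2.2)[0]; print("x",x,"lid top from",ys[i[0]],"to",ys[i[-1]],"nominal +-",round(40-x*8/65+0,1),"centre",(ys[i[0]]+ys[i[-1]])/2)
E
```

```text
ratio percentiles [1.69 1.75 1.89 2.47 3.07]
lid in scene box frame [6.82 0.28 0.  ] yaw-BY 0.0112 err 33.4 1118.0 z 68.5
lid y -25 [2.46, 2.51, 2.61, 2.83, 3.04, 3.02, 3.0, 3.0, 2.99, 2.83, 2.67, 2.54, 2.41, 2.27, 2.15, 2.03, 1.9, 1.79, 1.75, 1.72]
lid y -15 [2.29, 2.45, 2.61, 2.76, 2.87, 2.92, 2.95, 2.92, 2.9, 2.81, 2.7, 2.57, 2.46, 2.34, 2.19, 2.08, 1.97, 1.89, 1.82, 1.76]
lid y 0 [2.58, 2.59, 2.69, 2.83, 2.95, 3.04, 3.05, 2.99, 2.94, 2.89, 2.85, 2.66, 2.46, 2.31, 2.16, 2.01, 1.86, 1.79, 1.74, 1.72]
lid y 15 [2.5, 2.62, 2.76, 2.9, 3.0, 3.1, 3.06, 2.95, 2.89, 2.85, 2.74, 2.56, 2.42, 2.36, 2.27, 2.11, 1.98, 1.87, 1.75, 1.75]
lid y 25 [2.47, 2.55, 2.64, 2.77, 2.9, 3.03, 3.05, 3.04, 2.97, 2.88, 2.75, 2.61, 2.47, 2.31, 2.16, 2.02, 1.9, 1.81, 1.73, 1.73]
rail y -65 [282, 311, 350, 402, 463, 500, 511, 514, 499, 479, 427, 376, 336, 296, 285, 278, 274, 270, 270, 273]
rail y -55 [282, 309, 336, 380, 431, 468, 495, 504, 495, 471, 419, 368, 329, 293, 284, 276, 274, 274, 273, 272]
rail y 55 [275, 279, 285, 300, 326, 356, 395, 427, 444, 450, 408, 365, 332, 298, 285, 275, 274, 275, 274, 272]
rail y 65 [271, 270, 271, 272, 274, 277, 282, 289, 300, 309, 314, 315, 301, 287, 281, 276, 275, 276, 277, 277]
x -55 lid top from -45.5 to 46.5 nominal +- 46.8 centre 0.5
x -30 lid top from -42.0 to 43.5 nominal +- 43.7 centre 0.75
x 0 lid top from -37.0 to 37.5 nominal +- 40.0 centre 0.25
x 30 lid top from -32.5 to 34.0 nominal +- 36.3 centre 0.75
x 55 lid top from -32.0 to 32.5 nominal +- 33.2 centre 0.25
```

```bash
cat > e9.py <<'E'
from plan import *
from fit import *
import sys
d=dict(np.load(f"scene{sys.argv[1]}.npz")); Y=R.from_euler("z",BY); V=d["frame"].astype(np.float32).sum(2)
X=np.arange(55,85,.5)
def prof(ch,y0,y1):
    P=[]
    for y in np.arange(y0,y1+1,3.):
        uv=proj(d,Y.apply(np.c_[X,0*X+y,0*X+69])+[616.6,-40.4,0]).astype(np.float32)
        P.append(cv2.remap(ch,uv[:,:1],uv[:,1:],1)[:,0])
    return np.mean(P,0)
R_=d["frame"][...,0].astype(np.float32)
for n,y in(("rail-",(-66,-52)),("lid",(-24,-6)),("lid",(6,24)),("rail+",(48,54))):
    p=prof(R_,*y); i=p.argmax(); e=p[-10:].min(); h=(p[i]+p[i:].min())/2; k=i+np.nonzero(p[i:]<h)[0][0]
    print(n,y,"peak",p[i].round(),"at",X[i],"half at",X[k],p[::4].round().astype(int))
E
python3 e9.py 9
```

```text
rail- (-66, -52) peak 214.0 at 60.0 half at 66.0 [171 200 210 211 205 177 149 127 118 114 113 113 113 113 113]
lid (-24, -6) peak 141.0 at 59.0 half at 65.0 [126 136 141 138 128 113  98  88  87  92 100 107 111 113 113]
lid (6, 24) peak 140.0 at 58.5 half at 65.5 [123 134 140 139 129 116  98  89  85  91  99 109 112 113 113]
rail+ (48, 54) peak 198.0 at 60.5 half at 66.5 [153 179 192 197 190 168 144 126 116 113 113 113 113 114 114]
```

Call:
step_arm(series="1 -0.05 0 -0.2 0 0 0; 1 -0.1 0 -0.45 0 0 0; 1 -0.15 0 -0.7 0 0 0; 1 -0.15 0 -0.7 0 0 0; 1 -0.15 0 -0.7 0 0 0")

```text
time: 20.2
tool_pos: [466.9, -53.5, 110.6]
tcp_rot: [3.14, -0.352, 0.095]
contact_force: [0.8, 0.4, 0.4]
grip_width: 0.2
finger_force: 0.0
```

```bash
python3 look.py 10; python3 f9.py 10; python3 e9.py 10; python3 -c "
from plant import order; print(order.close_job())"
```

```text
20.3 [-0.3874, 0.2484, 2.1237, 0.3498, 0.4819, 0.8015] [466.3, -53.2, 109.7] [3.1416, -0.3499, 0.0944] [ 0.2 -0.  -0.7] 0.3271242144367315 0.0
ratio percentiles [1.69 1.75 1.88 2.44 3.06]
lid in scene box frame [7.06 0.25 0.  ] yaw-BY 0.0143 err 32.3 1105.0 z 68.5
rail- (-66, -52) peak 214.0 at 60.0 half at 66.0 [170 199 210 211 204 177 149 127 118 113 114 114 114 113 113]
lid (-24, -6) peak 141.0 at 59.0 half at 65.0 [126 136 141 137 128 113  99  89  87  92  99 107 111 113 114]
lid (6, 24) peak 140.0 at 61.0 half at 65.5 [124 134 139 140 130 116  98  89  85  92 100 109 112 113 113]
rail+ (48, 54) peak 198.0 at 60.5 half at 66.0 [152 178 191 197 190 167 143 125 116 113 113 113 113 113 112]
the job is handed in; nothing more can be done
None
```

I slid the lid home, released it and handed the job in at about 20 s; no verdict came back. It was wedged with a push of about 26 N and measures about 1 mm or less short of home and centred, but its hold in the rails could not be measured.

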